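Unload the egg rack from the steam cooker that has finished

ROBOT

A 7-joint arm with a two-finger parallel gripper is mounted at the origin on a cart in front of the work surface, level with it; the furniture and walls round the work are solid. World frame = base frame: x ahead of the robot, y to its left, z up, the work surface at z = 0. Lengths are in m, angles in rad, forces in N, time in s.
With the tool pointing down it reaches from about 0.4 to 0.85 m from the base axis. Payload 10.4 kg.
Tool frame: the origin (TCP) lies on the centre line of the jaws, within the pads' length; the fingertips stand 14 mm ahead of it and the grasp point (between the pads) lies 5 mm behind it (manip.tip_reach is the distance from the TCP to the fingertips, in m); z points along the fingers, y is the line along which they close (so a half turn about z gives the same grasp; the last joint's range is limited). The gripper opens to 85 mm and grips with 20 to 120 N. Pads are 22 mm wide; open, the fingers measure 114 mm over their backs; the gripper's body (76 mm by 85 mm) begins 54 mm behind the grasp point. The pads swing forward as they close: fully open they stand 13 mm farther back than shut.
Start: joints at [1.232, 0.332, -0.065, 1.46, 0.022, 1.35, -0.088], TCP at [0.194, -0.594, 0.245] pointing down, gripper open.
Joint ranges: [-2.6, 2.6], [-0.5, 2.12], [-1.47, 1.34], [0.16, 2.42], [-1.27, 4.41], [0.06, 2.06], [-2.6, 2.6]. Speed limits (rad/s): [2.22, 2.22, 2.79, 2.79, 3.14, 3.14, 3.14].

INTERFACE

Orientations are given as a unit quaternion [x, y, z, w].
In Python, from workcell import manip gives the robot as it stands.
- The arm moves only by the shell command python3 -m pendant 'ROWS' [FORCE]. ROWS is JSON, a list of rows, each a list of 7 numbers: the shift along the tool's x, y, z in units of 50 mm (1.0 is 50 mm), then the turn, a rotation vector about the tool's x, y, z in units of 8 degrees (1.0 is 8 degrees), then the opening, from -1 (shut) to 1 (fully open), so that 0 is half open. In form: [[dx, dy, dz, ax, ay, az, jaw], ...]. A call has exactly 10 rows; each row is the pose to reach, as a shift and turn from the pose commanded when the call began, along the tool's axes at that moment; what a row does not reach only later rows make up. A row lasts 1/8 s, in which the tool goes at most 62.5 mm and 10.7 degrees, less where a joint would pass 70% of its speed; a pose out of reach is approached as far as the arm can. A call with a gripper value outside its range is refused whole. The fingers move at their own pace and stop on an object; FORCE is the grip in N (left out, the last holds). Time passes only in rows, so rows that repeat a pose let the fingers close, or fill a call up. It gives the time, the measured TCP pose, the force, the opening and the grip force at its end, in the units of the state.
- manip.get_obs(): the state, without advancing time (a new reading comes with each control period).
- manip.camera(name): name is "side" or "top"; returns (picture, depth): 480x640x3 uint8, red, green, blue; 480x640 float32, m along the optical axis (not along the pixel's ray), 0 where there is no reading.
- manip.get_calibration(name): a dict with "fx", "fy", "cx", "cy" (pixels), "D" ([k1, k2, p1, p2, k3] as OpenCV has them; the pictures are not rectified), "xyz" and "orientation" of the camera in the world. Camera axes: x right, y up, looking along -z (the intrinsics and any distortion apply to the point x, -y, -z); pixel columns grow to the right and rows downward; lengths in m; the calibration is good to about 2 mm. A picture is of the moment at which its call begins. get_calibration takes no time and is no camera call.
- manip.hand_in(): hands the job in; it is judged then, once.
Trained networks look in the newest picture that a camera, given by its name, has taken for a name from the list of things; names that differ only in an ending like _2 or _b are one class to them, and where a whole thing is asked for, a point or a joint stands for the part that bears it (a point fixed in the world has none). Each returns a list of dicts, best first, with "p" (0 to 1); they miss things now and then, are a little off and sometimes report something else, mostly with a low value. They report only what shows in the picture. A call takes as long as a camera call.
- manip.find_in(thing, camera): "box" ([left, top, right, bottom] in pixels, round what is visible of it).
- manip.trace(thing, camera): "pixels" (480x640 bool, what is visible of it) and "box" ([left, top, right, bottom] in pixels, round what is visible of it).
- manip.tip_of(thing, camera): "pixel" ([column, row] in pixels: a listed point, or the origin of a listed thing).
The state is a dict: "clock": time; "joint_pos": joint angles; "joint_velocities": joint speeds; "tau": joint torques, N m; "position": TCP position; "ee_rot": TCP orientation; "ft_force": force on the tool from outside, world axes, zero at the start; "torque": the same for the moment, N m; "grip_width": opening from 0.0 (shut) to 1.0 (fully open); "grasp_force": force on a finger pad.
Only numpy, scipy, OpenCV 4.12 (cv2) and the standard library are available. Lean on these libraries where they do the work, as an engineer would, in place of code of your own. Each camera call takes 0.05 s, during which the arm holds its last target. There are 200 camera calls.

TASK

One of the two steam cookers has finished - its front switch has clicked up - while the other, with its switch still down, is cooking and must stay shut. Lift the finished cooker's lid by its front bar until it stays open by itself and leave it open, then take out the rack with its three eggs by the handle, keeping it level, and set it down gently on the middle of the wide part of the wooden board. Leave the switches and the other things on the island as they are.

Things in the scene. Friction and masses are not known exactly. Their poses are not given: they have to be found in the camera images.
- cooker_a: One of two identical fixed white round steam cookers, 172 mm across (side grips reach 104 mm from the axis), rim 145 mm above the worktop. Origin on its axis at worktop height. Lid bar and switch face its own -x, hinge at +x. Pot: inner radius 72 mm, floor 58 mm above the origin. Either may be the finished one, left or right.
- lid_a (a joint): Domed lid of cooker_a, rad: 0 shut, grows as its front rises, stop 1.78. Hinge along the cooker's y, 92 mm behind its axis, 147 mm up. Sprung over-centre: below about 0.7 rad it falls shut, above it rises by itself to the stop within 2 s and stays, leaning back behind the pot, bar 0.36 m up. Lifting at the bar takes about 3 N. Shut, its top is 183 mm up.
- lid_a_bar (a point): Middle of the black lifting bar on the front of lid_a: level, round, 12 mm thick, 72 mm long along the cooker's y, joined at both ends; 36 mm gap to the body behind, free below (switch about 100 mm lower): hook it from below or pinch it. Lid shut: 128 mm in front of the cooker's axis, 157 mm up; it turns about the hinge at 0.220 m.
- switch_a (a joint): Steel switch paddle (34 x 42 mm) low on the front of cooker_a, rad: near 0 = pressed down, sloping down to the front = still cooking; 0.65 or more = clicked up, sloping up = finished. Stays as it is.
- switch_a_tip (a point): Front edge of that paddle: about 20 mm above the worktop when down, about 50 mm when up.
- rack_a: Wire egg rack in the pot of cooker_a: foot ring 108 mm across, three cup rings, each with an egg (tops 72 mm above the foot), central stem, black T-bar handle on top. Origin at the middle of its foot, z up, handle along its y. 0.25 to 0.4 kg with eggs.
- rack_a_grip (a point): Middle of rack_a's handle: round bar 9 mm thick, 61 mm long along the rack's y, 105 mm above the rack's foot (in the pot: 163 mm above the worktop, 18 mm above the cooker's rim). Hold the rack only here; fingertips may reach at most 30 mm below it.
- cooker_b: One of two identical fixed white round steam cookers, 172 mm across (side grips reach 104 mm from the axis), rim 145 mm above the worktop. Origin on its axis at worktop height. Lid bar and switch face its own -x, hinge at +x. Pot: inner radius 72 mm, floor 58 mm above the origin. Either may be the finished one, left or right.
- lid_b (a joint): Domed lid of cooker_b, rad: 0 shut, grows as its front rises, stop 1.78. Hinge along the cooker's y, 92 mm behind its axis, 147 mm up. Sprung over-centre: below about 0.7 rad it falls shut, above it rises by itself to the stop within 2 s and stays, leaning back behind the pot, bar 0.36 m up. Lifting at the bar takes about 3 N. Shut, its top is 183 mm up.
- lid_b_bar (a point): Middle of the black lifting bar on the front of lid_b: level, round, 12 mm thick, 72 mm long along the cooker's y, joined at both ends; 36 mm gap to the body behind, free below (switch about 100 mm lower): hook it from below or pinch it. Lid shut: 128 mm in front of the cooker's axis, 157 mm up; it turns about the hinge at 0.220 m.
- switch_b (a joint): Steel switch paddle (34 x 42 mm) low on the front of cooker_b, rad: near 0 = pressed down, sloping down to the front = still cooking; 0.65 or more = clicked up, sloping up = finished. Stays as it is.
- switch_b_tip (a point): Front edge of that paddle: about 20 mm above the worktop when down, about 50 mm when up.
- rack_b: Wire egg rack in the pot of cooker_b: foot ring 108 mm across, three cup rings, each with an egg (tops 72 mm above the foot), central stem, black T-bar handle on top. Origin at the middle of its foot, z up, handle along its y. 0.25 to 0.4 kg with eggs.
- rack_b_grip (a point): Middle of rack_b's handle: round bar 9 mm thick, 61 mm long along the rack's y, 105 mm above the rack's foot (in the pot: 163 mm above the worktop, 18 mm above the cooker's rim). Hold the rack only here; fingertips may reach at most 30 mm below it.
- egg_0: Loose brown egg, 43 mm across, 56 mm high, standing upright in a cup ring of rack_a. Origin at its lower end, 34 mm from the rack's axis and 16 mm above the rack's foot.
- egg_1: Loose brown egg, 43 mm across, 56 mm high, standing upright in a cup ring of rack_a. Origin at its lower end, 34 mm from the rack's axis and 16 mm above the rack's foot.
- egg_2: Loose brown egg, 43 mm across, 56 mm high, standing upright in a cup ring of rack_a. Origin at its lower end, 34 mm from the rack's axis and 16 mm above the rack's foot.
- board: Oak serving board 150 x 320 x 13 mm, lying flat and fixed on the worktop between the cookers. Origin at the middle of its underside; x across, y along; the narrow neck is at -y (y -160 to -105 mm, towards the robot), the wide part runs from y = -90 to +160 mm at the full 150 mm width.
- board_mid (a point): Middle of the wide part of the board, on its upper face (13 mm above the worktop, 35 mm from the board's origin along its y).
- timer: Bystander: wind-up kitchen timer, 65 mm across, 58 mm high. Loose, upright; origin at the middle of its underside. To be left where it stands.
- pinch_bowl: Bystander: small wooden salt bowl, 68 mm across, 29 mm high. Loose, upright; origin at the middle of its underside. To be left where it stands.
- spice_jar: Bystander: spice jar, 57 mm across, 89 mm high. Loose, upright; origin at the middle of its underside. To be left where it stands.

How it is judged:
On the way, in this order (a step that is already met when the one before it is completed fails the run):
1. the finished cooker's lid stands open by itself (value of joint lid_a above 1.5 rad and height (world z) of rack_a below 0.075 m), for 0.2 s.
2. the rack is lifted clear of the cooker with its eggs (height (world z) of rack_a above 0.15 m and distance between each of egg_0, egg_1, egg_2 and rack_a below 0.05 m), for 0.1 s.
At the end, for the whole second after the job is handed in: The finished cooker's lid stands open (over 1.5 rad); the rack stands upright (within 0.1 rad) and at rest on the wide part of the board, its centre within 30 mm of the board's middle line and 85 mm along it either way of board_mid; all three eggs are in its cups; the other cooker's lid is shut (value of joint lid_a above 1.5 rad and x of rack_a in the frame of board_mid between -0.03 and 0.03 m and y of rack_a in the frame of board_mid between -0.085 and 0.085 m and z of rack_a in the frame of board_mid between -0.005 and 0.006 m and angle between rack_a's own z axis and vertical below 0.1 rad and linear speed of rack_a below 0.02 m/s and distance between each of egg_0, egg_1, egg_2 and rack_a below 0.05 m and value of joint lid_b below 0.05 rad); the robot touches nothing.
It fails at once if the lid of the cooker that is still cooking is raised (value of joint lid_b above 0.12 rad).
It fails at once if a switch is moved (value of joint switch_b above 0.25 rad or value of joint switch_a below 0.45 rad).
It fails at once if the rack is tipped or an egg leaves it (angle between rack_a's own z axis and vertical above 0.5 rad or distance between any of egg_0, egg_1, egg_2 and rack_a above 0.06 m).
It fails at once if the rack is dropped or banged on the board (contact force between rack_a and board above 60 N).
It fails at once if a bystander is knocked out of place (distance of any of timer, pinch_bowl, spice_jar from where it was at the start of the episode above 0.03 m).
It also fails if it takes over 61 s, if anything falls off the work surface, if the arm or the gripper's body presses on something with over 40 N, if the wrist force passes 120 N, or if a joint passes its speed limit or range.

## Working session

There is one attempt and no reset: what is moved stays moved. The work goes in short steps, Python scripts to look and compute and a shell command to move; the robot and the scene stay as the last step left them, time stands still between calls to the robot, and variables do not carry over. Pictures are saved under pics/ and viewed, at most 10 in all, crops included, and the job is handed in when it is done.

```bash
ls; mkdir -p pics; cat > h.py <<'E'
import numpy as np, cv2
from scipy.spatial.transform import Rotation as R
from workcell import manip
def cal(n):
    c=manip.get_calibration(n); K=np.array([[c['fx'],0,c['cx']],[0,c['fy'],c['cy']],[0,0,1.]]); return c,K,np.array(c['D'],float)
def ray(n,px):
    c,K,D=cal(n); u=cv2.undistortPoints(np.array(px,float).reshape(-1,1,2),K,D).reshape(-1,2)
    d=np.c_[u[:,0],-u[:,1],-np.ones(len(u))]
    return np.array(c['xyz'],float), R.from_quat(c['orientation']).apply(d)
def at_z(n,px,z):
    o,d=ray(n,px); return o+d*((z-o[2])/d[:,2])[:,None]
def cloud(n,depth,mask):
    r,c=np.nonzero(mask&(depth>0)); o,d=ray(n,np.c_[c,r]); return o+d*depth[r,c][:,None]
def proj(n,P):
    c,K,D=cal(n); q=R.from_quat(c['orientation']).inv().apply(np.atleast_2d(P)-np.array(c['xyz'])); q=q*[1,-1,-1]
    return cv2.projectPoints(q,np.zeros(3),np.zeros(3),K,D)[0].reshape(-1,2)
def save(n,f):
    p,d=manip.camera(n); cv2.imwrite('pics/'+f,p[:,:,::-1]); return p,d
E
python3 - <<'E'
from h import *
np.set_printoptions(precision=4,suppress=True)
o=manip.get_obs(); print(o['position'],R.from_quat(o['ee_rot']).as_matrix(),manip.tip_reach,o['clock'])
for n in('side','top'):
    print(n,manip.get_calibration(n)); save(n,n+'0.png')
    for t in('cooker_a','lid_a_bar','switch_a_tip','board_mid','board','timer','pinch_bowl','spice_jar'):
        print(t,[(np.round(r['pixel']),round(r['p'],2)) for r in manip.tip_of(t,n)][:4])
E
```

```text
pics
[ 0.194  -0.5938  0.2445] [[ 0.9505  0.3106 -0.0005]
 [ 0.3106 -0.9505  0.0014]
 [-0.0001 -0.0015 -1.    ]] 0.014 0.0
side {'fx': 528.2816180216431, 'fy': 528.2816180216431, 'cx': 314.44322667715153, 'cy': 235.96647638082308, 'D': array([-0.157,  0.   ,  0.   ,  0.   ,  0.   ]), 'xyz': array([ 1.1453, -0.6257,  0.6501]), 'orientation': array([0.4432, 0.183 , 0.3161, 0.8186])}
cooker_a [(array([406., 236.]), 0.85), (array([264., 366.]), 0.83), (array([333., 281.]), 0.68), (array([410., 331.]), 0.19)]
lid_a_bar [(array([199., 262.]), 0.75)]
switch_a_tip [(array([194., 306.]), 0.64), (array([318., 279.]), 0.27)]
board_mid [(array([334., 281.]), 0.84)]
board [(array([323., 278.]), 0.78)]
timer [(array([312., 234.]), 0.61)]
pinch_bowl [(array([264., 361.]), 0.75)]
spice_jar [(array([408., 334.]), 0.57)]
top {'fx': 494.466879379322, 'fy': 494.466879379322, 'cx': 323.47311335290414, 'cy': 240.08235361176745, 'D': array([0.0392, 0.    , 0.    , 0.    , 0.    ]), 'xyz': array([ 0.3749, -0.0303,  1.1378]), 'orientation': array([-0.0775,  0.081 ,  0.7139, -0.6913])}
cooker_a [(array([199., 256.]), 0.85)]
lid_a_bar [(array([432., 273.]), 0.95)]
switch_a_tip [(array([422., 292.]), 0.55)]
board_mid [(array([209., 322.]), 0.31)]
board [(array([308., 273.]), 0.91)]
timer [(array([262., 330.]), 0.92)]
pinch_bowl [(array([377., 329.]), 0.57)]
spice_jar [(array([310., 179.]), 0.79)]
```

View pics/side0.png

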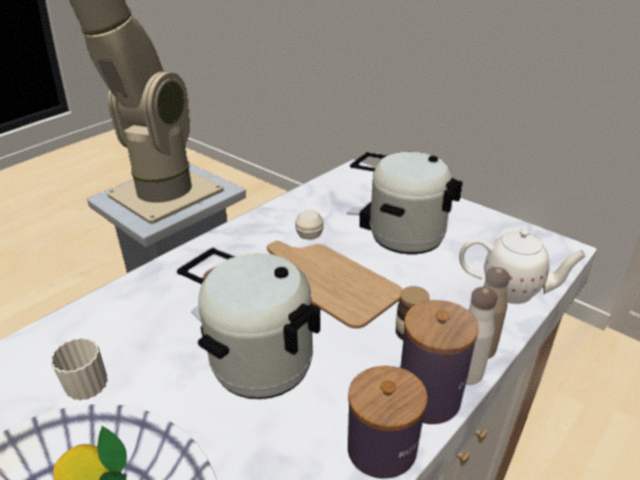

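View pics/top0.png

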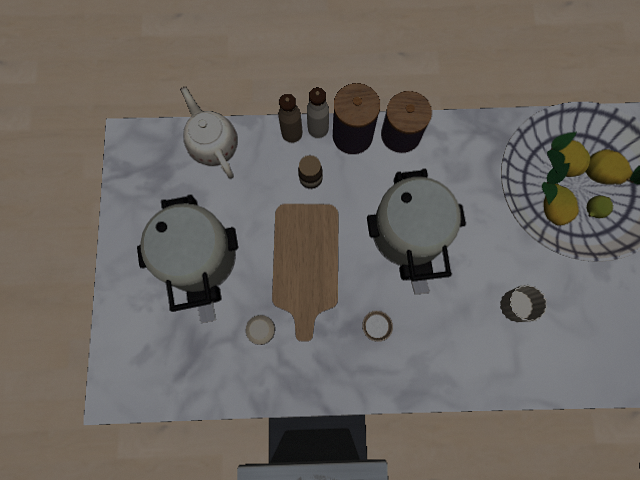

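The side view shows both cookers from behind, near (255,320) and far (410,205). In the top view the cookers are at (185,245) on the left (+y) and (418,218) on the right. Their bars are at about (190,305) and (430,275), the steel paddles at (207,312) and (421,287), and the board is at (306,265). Next I measure the paddle heights and the cooker geometry from depth.

```bash
python3 - <<'E'
from h import *
np.set_printoptions(precision=3,suppress=True)
p,d=save('top','top1.png')
def P(x,y):
    m=np.zeros(d.shape,bool); m[y,x]=1; return cloud('top',d,m)
for nm,(x0,x1,y0,y1) in dict(L=(198,218,298,326),Rr=(411,432,278,298)).items():
    print(nm)
    for y in range(y0,y1,3):
        print(y,[int(1000*P(x,y)[0][2]) if d[y,x]>0 else None for x in range(x0,x1,3)])
# bars and lid dome
m=np.ones(d.shape,bool); C=cloud('top',d,m); rr,cc=np.nonzero(m&(d>0)); g=p[rr,cc].astype(int).sum(1)
for nm,s in dict(L=cc<260,R=(cc>350)&(cc<475)).items():
    w=s&(C[:,2]>.09)&(C[:,2]<.25)&(g>300)&(C[:,0]<.8)&(rr<300); Q=C[w]
    w2=Q[:,2]>.10
    f=lambda v:np.r_[((Q-v[:3])**2).sum(1)**.5-v[3]]
    A=Q[Q[:,2]>.155]
    print(nm,'dome',len(Q),Q[:,:2].min(0),Q[:,:2].max(0),Q[:,2].max(), 'mincircle',cv2.minEnclosingCircle(Q[:,:2].astype(np.float32)))
    k=s&(g<150)&(C[:,2]>.12)&(rr>230)&(rr<315); B=C[k]; 
    print(' dark high',len(B),B.min(0),B.max(0),np.median(B,0))
    import random
    lo=B[B[:,0]<B[:,0].min()+.03]; print(np.c_[lo][::max(1,len(lo)//12)])
# board
for r in manip.trace('board','top')[:1]:
    B=cloud('top',d,r['pixels']); rect=cv2.minAreaRect(B[:,:2].astype(np.float32)); print('board',rect,np.median(B[:,2])); print(cv2.boxPoints(rect))
for t in('timer','pinch_bowl','spice_jar'):
    r=manip.trace(t,'top'); 
    if r: B=cloud('top',d,r[0]['pixels']); print(t,np.median(B,0),B[:,2].max())
E
```

```text
L
298 [47, 44, 46, 162, 159, 45, 45]
301 [158, 160, 159, 161, 159, 38, 21]
304 [163, 163, 159, 157, 30, -2, -2]
307 [29, 32, 32, 29, 28, 24, 0]
310 [0, 32, 30, 34, 28, 27, -5]
313 [-4, 26, 30, 21, 25, 26, 1]
316 [-2, 22, 23, 19, 28, 24, -1]
319 [0, 28, 23, 26, 24, 24, -2]
322 [0, 18, 21, 1, -4, -5, -2]
325 [-1, -2, 0, 2, -2, -3, -3]
Rr
278 [158, 160, 163, 158, 161, 160, 160]
281 [33, 152, 40, 33, 40, 39, -2]
284 [3, 45, 41, 45, 43, 43, -3]
287 [0, 46, 44, 44, 44, 46, -2]
290 [1, 48, 47, 48, 47, 49, -3]
293 [-3, 50, 50, 48, 47, -3, -2]
296 [-2, 0, 0, -3, -1, -1, 1]
L dome 3560 [0.532 0.168] [0.799 0.318] 0.18929829218342853 mincircle ((0.6713608503341675, 0.24043844640254974), 0.14517471194267273)
 dark high 738 [0.466 0.149 0.12 ] [0.63  0.346 0.192] [0.507 0.21  0.16 ]
[[0.494 0.196 0.161]
 [0.491 0.266 0.163]
 [0.487 0.263 0.158]
 [0.483 0.21  0.16 ]
 [0.482 0.218 0.16 ]
 [0.48  0.235 0.162]
 [0.479 0.266 0.161]
 [0.477 0.207 0.162]
 [0.476 0.23  0.162]
 [0.475 0.249 0.16 ]
 [0.473 0.256 0.16 ]
 [0.471 0.252 0.163]
 [0.467 0.263 0.163]]
R dome 3337 [ 0.574 -0.314] [ 0.723 -0.17 ] 0.18801312070911935 mincircle ((0.6461666226387024, -0.24823564291000366), 0.07934875786304474)
 dark high 646 [ 0.511 -0.291  0.12 ] [ 0.621 -0.14   0.168] [ 0.546 -0.229  0.16 ]
[[ 0.54  -0.283  0.164]
 [ 0.535 -0.286  0.16 ]
 [ 0.529 -0.282  0.158]
 [ 0.525 -0.275  0.161]
 [ 0.523 -0.272  0.161]
 [ 0.521 -0.256  0.162]
 [ 0.522 -0.222  0.154]
 [ 0.52  -0.269  0.159]
 [ 0.518 -0.234  0.16 ]
 [ 0.517 -0.282  0.159]
 [ 0.515 -0.251  0.164]
 [ 0.514 -0.236  0.163]
 [ 0.513 -0.237  0.158]]
board ((0.5642117261886597, 0.00501164048910141), (0.14830613136291504, 0.32272425293922424), 87.75495147705078) 0.011640882348638582
[[ 0.4   -0.063]
 [ 0.723 -0.075]
 [ 0.728  0.073]
 [ 0.406  0.085]]
timer [0.43  0.103 0.048] 0.06104848702521459
pinch_bowl [ 0.431 -0.153  0.017] 0.03145380843988166
spice_jar [ 0.778 -0.014  0.083] 0.09286215660660213
```

```bash
python3 - <<'E'
from h import *
from scipy.optimize import least_squares
np.set_printoptions(precision=3,suppress=True)
p,d=manip.camera('top')
m=d>0; C=cloud('top',d,m); rr,cc=np.nonzero(m); g=p[rr,cc].astype(int).sum(1)
s=(cc>350)&(cc<475)&(abs(C[:,2]-.16)<.012)&(g<150)&(C[:,0]<.6)
B=C[s]
# fit U: bar segment, model by yaw t, axis a: predicted bar line
Q=C[(cc>350)&(cc<475)&(g>300)&(C[:,2]>.15)&(C[:,0]<.75)&(C[:,0]>.55)]
f=lambda v:np.hypot(Q[:,0]-v[0],Q[:,1]-v[1])**2*v[3]+Q[:,2]-v[2]
v=least_squares(f,[.647,-.25,.18,5],loss='soft_l1',f_scale=.002).x; print('dome axis',v)
lo=B[(B[:,0]<B[:,0].min()+.022)&(B[:,1]>-.28)&(B[:,1]<-.235)]
rect=cv2.minAreaRect(B[:,:2].astype(np.float32)); print(rect,cv2.boxPoints(rect))
k=np.polyfit(lo[:,1],lo[:,0],1); print('slope dx/dy',k, len(lo),np.median(lo,0))
o,dd=ray('top',[[432,273]]); 
print('net bar',[at_z('top',[r['pixel']],.157)[0] for r in manip.tip_of('lid_a_bar','top')], 'sw',[at_z('top',[r['pixel']],.05)[0] for r in manip.tip_of('switch_a_tip','top')],'cooker',[at_z('top',[r['pixel']],.0)[0] for r in manip.tip_of('cooker_a','top')])
E
```

```text
dome axis [ 0.648 -0.238  0.183  1.454]
((0.5478246212005615, -0.22981247305870056), (0.12876832485198975, 0.07761142402887344), 82.44831085205078) [[ 0.501 -0.289]
 [ 0.578 -0.299]
 [ 0.595 -0.171]
 [ 0.518 -0.161]]
slope dx/dy [-0.095  0.495] 122 [ 0.519 -0.256  0.161]
net bar [array([ 0.525, -0.259,  0.157])] sw [array([ 0.498, -0.254,  0.05 ])] cooker [array([0.607, 0.254, 0.   ])]
```

```bash
cat >> h.py <<'E'
def down(yaw,tilt=0):  # deg; x fwd at yaw, z down, tilted forward
    a=R.from_euler('z',yaw,degrees=True)*R.from_euler('x',180,degrees=True); return a*R.from_euler('y',tilt,degrees=True)
def units(t,Rt,cur=None):
    o=manip.get_obs(); R0=R.from_quat(o['ee_rot']) if cur is None else cur[1]; p0=np.array(o['position']) if cur is None else np.array(cur[0])
    return np.round(np.r_[R0.inv().apply(np.array(t)-p0)/.05,np.degrees((R0.inv()*Rt).as_rotvec())/8],2)
E
python3 - <<'E'
from h import *
print(down(6.5,48).as_matrix()[:,2])
print(units([.435,-.267,.21],down(6.5,48)))
E
```

```text
[ 0.73836778  0.08412638 -0.66913061]
[ 6.61 -4.72  0.71 -0.61  5.98  1.36]
```

```bash
python3 -m pendant '[[0.8,-0.6,0,0,0.5,0.15,-1],[1.6,-1.2,0.1,-0.1,1.2,0.3,-1],[2.5,-1.8,0.2,-0.2,2,0.5,-1],[3.3,-2.4,0.3,-0.3,2.8,0.7,-1],[4.2,-3.0,0.4,-0.4,3.6,0.9,-1],[5,-3.6,0.5,-0.5,4.4,1.1,-1],[5.8,-4.2,0.6,-0.55,5.2,1.25,-1],[6.6,-4.7,0.7,-0.6,6,1.35,-1],[6.6,-4.7,0.7,-0.6,6,1.35,-1],[6.6,-4.7,0.7,-0.6,6,1.35,-1]]' 40
python3 - <<'E'
from h import *
o=manip.get_obs(); print(o['joint_pos'],R.from_quat(o['ee_rot']).as_matrix()[:,2],o['ft_force'])
Rt=R.from_quat(o['ee_rot'])
f=np.array([.9936,.113,0]);b=np.array([.521,-.257,.157])
a=b-.075*f+[0,0,-.035]; c=b-.004*f+[0,0,-.035]
print(units(a,down(6.5,48))); print(units(c,down(6.5,48)))
E
```

```text
clock: 2.6
position: [0.4347, -0.2689, 0.2107]
ee_rot: [0.912, 0.053, 0.407, -0.023]
ft_force: [0.1, -0.2, 0.8]
grip_width: 0.001
grasp_force: 0.0
[ 1.15240588 -0.11417816 -0.26762966  2.27436575 -1.12020127  0.80188687
  0.17911718] [ 0.73968778  0.08539238 -0.6675104 ] [ 0.06592029 -0.15077559  0.81168317]
[-1.16 -0.04  1.36 -0.01 -0.02  0.01]
[-0.21 -0.04  2.42 -0.01 -0.02  0.01]
```

```bash
python3 -m pendant '[[-0.4,0,0.45,0,0,0,-1],[-0.8,0,0.9,0,0,0,-1],[-1.16,0,1.36,0,0,0,-1],[-1.16,0,1.36,0,0,0,-1],[-1,0,1.55,0,0,0,-1],[-0.8,0,1.75,0,0,0,-1],[-0.6,0,2,0,0,0,-1],[-0.4,0,2.2,0,0,0,-1],[-0.2,0,2.42,0,0,0,-1],[-0.2,0,2.42,0,0,0,-1]]'
python3 - <<'E'
from h import *
save('side','s2.png')
import cv2
im=cv2.imread('pics/s2.png'); cv2.imwrite('pics/s2c.png',cv2.resize(im[120:270,300:500],None,fx=4,fy=4))
f=np.array([.9936,.113]);H=np.array([.648,-.242])+.092*f
c=manip.get_obs(); p=np.array(c['position']); print(p)
r=R.from_quat(c['ee_rot'])
# arc: tcp positions for bar angles, constant orientation; contact point fwd -.005, up -.018
for th in np.radians([3,10,20,30,40,45,50,55]):
    q=np.r_[H-.22*np.cos(th)*f-.005*f,.147+.22*np.sin(th)-.018]; print(round(np.degrees(th)),q.round(3),units(q,r))
E
```

```text
clock: 3.85
position: [0.519, -0.2577, 0.1225]
ee_rot: [0.911, 0.054, 0.408, -0.024]
ft_force: [-0.2, 0.3, -0.1]
grip_width: -0.003
grasp_force: 0.0
[ 0.51821891 -0.2579754   0.1221776 ]
3 [ 0.516 -0.257  0.141] [ 0.25 -0.02 -0.27  0.    0.    0.  ]
10 [ 0.519 -0.257  0.167] [ 0.69 -0.02 -0.58  0.    0.    0.  ]
20 [ 0.529 -0.256  0.204] [ 1.37 -0.02 -0.93  0.    0.    0.  ]
30 [ 0.545 -0.254  0.239] [ 2.1  -0.02 -1.15  0.    0.    0.  ]
40 [ 0.567 -0.251  0.27 ] [ 2.87 -0.02 -1.24  0.    0.    0.  ]
45 [ 0.58  -0.25   0.285] [ 3.25 -0.02 -1.24  0.    0.    0.  ]
50 [ 0.594 -0.248  0.298] [ 3.63 -0.02 -1.2   0.    0.    0.  ]
55 [ 0.609 -0.246  0.309] [ 4.01 -0.02 -1.13  0.    0.    0.  ]
```

View pics/s2c.png

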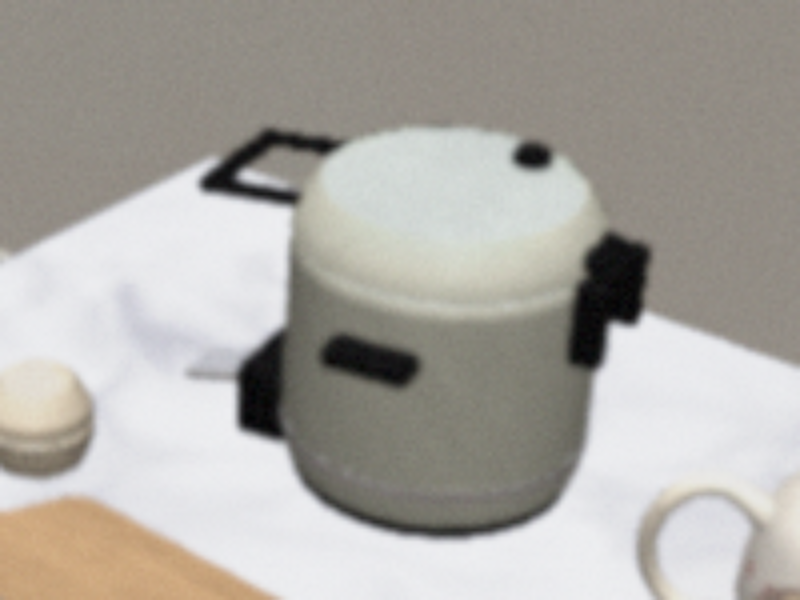

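I cropped the wrong cooker: the far one in the side view is B (at +y). I crop the near one instead.

```bash
python3 -c "
import cv2
im=cv2.imread('pics/s2.png'); cv2.imwrite('pics/s2d.png',cv2.resize(im[200:400,130:370],None,fx=3,fy=3))"
```

```text
(no output)
```

View pics/s2d.png

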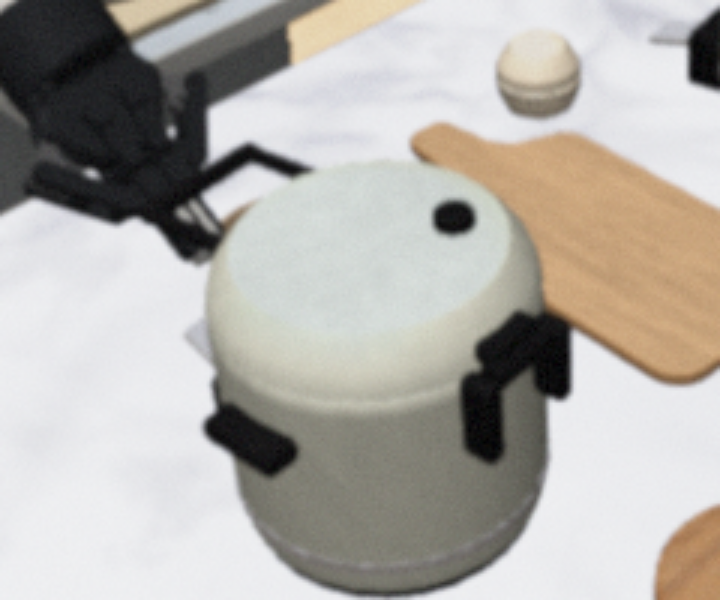

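The fingers (crop about (200,240)) pass under the bar of cooker A and clear the body. Now I lift along the arc.

```bash
python3 -m pendant '[[0.25,0,-0.25,0,0,0,-1],[0.45,0,-0.4,0,0,0,-1],[0.7,0,-0.6,0,0,0,-1],[1,0,-0.75,0,0,0,-1],[1.4,0,-0.95,0,0,0,-1],[1.75,0,-1.05,0,0,0,-1],[2.1,0,-1.15,0,0,0,-1],[2.5,0,-1.2,0,0,0,-1],[2.9,0,-1.25,0,0,0,-1],[2.9,0,-1.25,0,0,0,-1]]'
```

```text
clock: 5.15
position: [0.5679, -0.2529, 0.2727]
ee_rot: [0.911, 0.053, 0.408, -0.023]
ft_force: [-0.5, -0.2, -0.4]
grip_width: 0.005
grasp_force: 0.0
```

```bash
python3 -m pendant '[[0.35,0,0,0,0,0,-1],[0.75,0,0.05,0,0,0,-1],[1.1,0,0.1,0,0,0,-1],[1.4,0,0.2,0,0,0,-1],[1.4,0,0.2,0,0,0,-1],[1.4,0,0.2,0,0,0,-1],[1.4,0,0.2,0,0,0,-1],[1.4,0,0.2,0,0,0,-1],[1.4,0,0.2,0,0,0,-1],[1.4,0,0.2,0,0,0,-1]]'
python3 - <<'E'
from h import *
save('side','s3.png')
E
```

```text
clock: 6.4
position: [0.6213, -0.2467, 0.3174]
ee_rot: [0.911, 0.053, 0.407, -0.024]
ft_force: [1.0, -0.5, -0.7]
grip_width: -0.0
grasp_force: 0.0
```

View pics/s3.png

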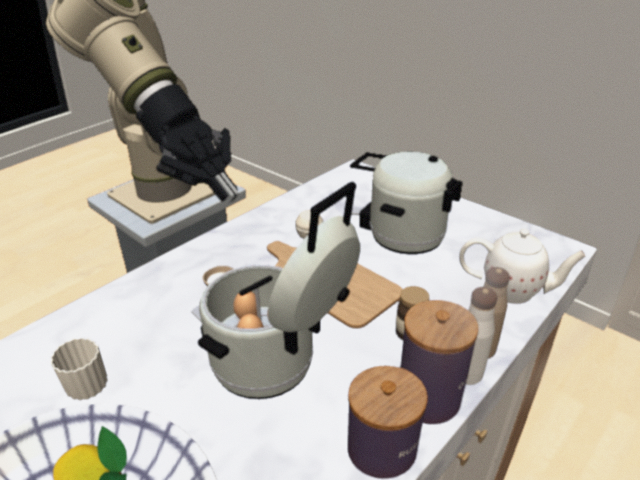

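The lid stands open, with its bar at (335,205), and the rack handle shows at (255,285). I back off to clear the view.

```bash
python3 - <<'E'
from h import *
print(units([.45,-.42,.34],down(6.5,0)))
E
```

```text
[-2.2   3.05 -3.14 -0.01 -6.02  0.01]
```

```bash
python3 -m pendant '[[-0.1,0,-0.9,0,0,0,-1],[-0.4,0.2,-1.8,0,-0.6,0,0],[-0.8,0.8,-2.6,0,-1.6,0,1],[-1.3,1.5,-3.1,0,-2.6,0,1],[-1.8,2.1,-3.1,0,-3.8,0,1],[-2.2,2.6,-3.1,0,-5,0,1],[-2.2,3,-3.1,0,-6,0,1],[-2.2,3,-3.1,0,-6,0,1],[-2.2,3,-3.1,0,-6,0,1],[-2.2,3,-3.1,0,-6,0,1]]' 40
python3 - <<'E'
from h import *
np.set_printoptions(precision=4,suppress=True)
p,d=save('top','t4.png')
for n in('top','side'):
    if n=='side': manip.camera(n)
    print(n,[(r['pixel'],round(r['p'],2),at_z(n,[r['pixel']],.163)[0]) for r in manip.tip_of('rack_a_grip',n)][:2])
cv2.imwrite('pics/t4c.png',cv2.resize(cv2.imread('pics/t4.png')[130:330,330:530],None,fx=3,fy=3))
m=d>0; C=cloud('top',d,m); rr,cc=np.nonzero(m); g=p[rr,cc].astype(int).sum(1)
s=(np.hypot(C[:,0]-.648,C[:,1]+.241)<.06)&(abs(C[:,2]-.167)<.012)
B=C[s]; print(len(B),np.median(B,0))
rect=cv2.minAreaRect(B[:,:2].astype(np.float32)); print(rect)
u,ss,vt=np.linalg.svd(B[:,:2]-B[:,:2].mean(0)); print(B.mean(0),vt[0],ss)
E
```

```text
clock: 7.7
position: [0.4503, -0.4175, 0.3396]
ee_rot: [0.998, 0.057, 0.002, 0.0]
ft_force: [-0.3, -1.0, 0.2]
grip_width: 0.999
grasp_force: 0.0
top [([417.6, 214.1], 0.77, array([ 0.6458, -0.2328,  0.163 ])), ([305.2, 256.1], 0.68, array([ 0.5657, -0.001 ,  0.163 ]))]
side [([256.7, 286.0], 0.82, array([ 0.6514, -0.2342,  0.163 ])), ([404.6, 236.3], 0.54, array([0.7388, 0.0246, 0.163 ]))]
122 [ 0.645  -0.2336  0.1649]
((0.6459543704986572, -0.23361152410507202), (0.05753602460026741, 0.009250141680240631), 84.5538330078125)
[ 0.6454 -0.2332  0.1649] [-0.0952 -0.9955] [0.1829 0.0276]
```

View pics/t4c.png

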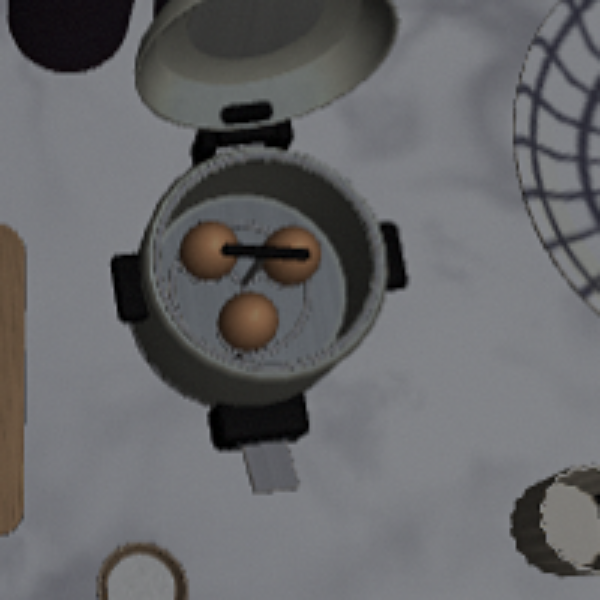

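The rack handle (crop from (225,250) to (308,255)) lies at (0.646,-0.234), about along y. The jaws must close along x.

```bash
python3 - <<'E'
from h import *
print(manip.get_obs()['joint_pos'].round(2) if hasattr(manip.get_obs()['joint_pos'],'round') else manip.get_obs()['joint_pos'])
print(units([.646,-.234,.27],down(84.5)))
E
```

```text
[ 1.28  0.38 -0.83  1.3   0.28  1.57 -0.97]
[ 4.3  -3.2   1.4   0.02 -0.01 -9.74]
```

```bash
python3 -m pendant '[[0.5,-0.4,0,0,0,1.3,0.3],[1,-0.8,0,0,0,2.6,0.3],[1.5,-1.2,0,0,0,3.9,0.3],[2,-1.6,0.2,0,0,5.2,0.3],[2.5,-2,0.4,0,0,6.5,0.3],[3,-2.3,0.6,0,0,7.8,0.3],[3.5,-2.6,0.8,0,0,9.1,0.3],[3.9,-2.9,1,0,0,10.4,0.3],[4.3,-3.2,1.2,0,0,11.7,0.3],[4.3,-3.2,1.4,0,0,12.75,0.3]]' 40
python3 -m pendant '[[0,0,0,0,0,0,0.3],[0,0,0,0,0,0,0.3],[0,0,0.4,0,0,0,0.3],[0,0,0.4,0,0,0,0.3],[0,0,0.4,0,0,0,0.3],[0,0,0.4,0,0,0,0.3],[0,0,0.4,0,0,0,0.3],[0,0,0.4,0,0,0,0.3],[0,0,0.4,0,0,0,0.3],[0,0,0.4,0,0,0,0.3]]' 40
python3 - <<'E'
from h import *
np.set_printoptions(precision=4,suppress=True)
o=manip.get_obs();print(o['joint_pos'],o['position'])
print(units([.646,-.234,.159],down(-95.5)))
p,d=manip.camera('side'); print([(r['pixel'],at_z('side',[r['pixel']],.163)[0]) for r in manip.tip_of('rack_a_grip','side')][:2])
E
```

```text
clock: 9.15
position: [0.6295, -0.245, 0.2587]
ee_rot: [0.78, -0.625, -0.028, 0.006]
ft_force: [0.4, 0.6, -2.1]
grip_width: 0.652
grasp_force: 0.0
clock: 10.4
position: [0.6285, -0.2446, 0.239]
ee_rot: [0.781, -0.624, -0.028, 0.006]
ft_force: [0.7, -0.1, 0.0]
grip_width: 0.649
grasp_force: 0.0
[ 0.2614  0.4858  0.0685  1.2668 -0.0403  1.4472 -2.5895] [ 0.6285 -0.2446  0.239 ]
[-0.07 -0.46  1.58  0.36  0.21  2.28]
[([256.7, 284.4], array([ 0.6485, -0.2316,  0.163 ]))]
```

```bash
python3 -m pendant '[[0,0,-0.3,0,0,-1.3,0.3],[0,0,-0.6,0,0,-2.6,0.3],[0,0,-0.6,0,0,-3.9,0.3],[0,0,-0.6,0,0,-5.2,0.3],[0,0,-0.6,0,0,-6.5,0.3],[0,0,-0.6,0,0,-7.8,0.3],[0,0,-0.6,0,0,-9.1,0.3],[0,0,-0.6,0,0,-10.4,0.3],[0,0,-0.6,0,0,-11.7,0.3],[0,0,-0.6,0,0,-12,0.3]]' 40
python3 - <<'E'
from h import *
print(units([.646,-.234,.23],down(84.5)))
E
```

```text
clock: 11.75
position: [0.63, -0.2456, 0.2689]
ee_rot: [0.986, 0.165, -0.023, -0.017]
ft_force: [1.0, -1.2, 0.5]
grip_width: 0.653
grasp_force: 0.0
[ 0.41 -0.08  0.77 -0.43  0.09 -8.19]
```

```bash
python3 -m pendant '[[0.1,0,0,-0.1,0,-1.2,0.3],[0.2,0,0,-0.2,0,-2.4,0.3],[0.3,-0.1,0.1,-0.2,0.05,-3.6,0.3],[0.4,-0.1,0.2,-0.3,0.1,-4.8,0.3],[0.4,-0.1,0.4,-0.35,0.1,-6,0.3],[0.4,-0.1,0.6,-0.4,0.1,-7.2,0.3],[0.4,-0.1,0.77,-0.43,0.1,-8.2,0.3],[0.4,-0.1,0.77,-0.43,0.1,-8.2,0.3],[0.4,-0.1,0.77,-0.43,0.1,-8.2,0.3],[0.4,-0.1,0.77,-0.43,0.1,-8.2,0.3]]' 40
python3 - <<'E'
from h import *
o=manip.get_obs();print(o['joint_pos'])
print(units([.6465,-.233,.159],down(84.5)))
E
```

```text
clock: 13.0
position: [0.6456, -0.2333, 0.2304]
ee_rot: [0.741, 0.671, 0.001, 0.0]
ft_force: [-0.8, 1.1, 0.3]
grip_width: 0.657
grasp_force: 0.0
[ 0.54810376  0.50496265 -0.39498633  1.28049535  0.18949593  1.39083086
  0.06451124]
[ 0.01  0.01  1.43  0.01 -0.   -0.03]
```

```bash
python3 -m pendant '[[0,0,0.3,0,0,0,0.3],[0,0,0.6,0,0,0,0.3],[0,0,0.9,0,0,0,0.3],[0,0,1.2,0,0,0,0.3],[0,0,1.43,0,0,0,0.3],[0,0,1.43,0,0,0,0.3],[0,0,1.43,0,0,0,0],[0,0,1.43,0,0,0,-0.4],[0,0,1.43,0,0,0,-1],[0,0,1.43,0,0,0,-1]]' 50
python3 -m pendant '[[0,0,0,0,0,0,-1],[0,0,0,0,0,0,-1],[0,0,0,0,0,0,-1],[0,0,-0.1,0,0,0,-1],[0,0,-0.2,0,0,0,-1],[0,0,-0.2,0,0,0,-1],[0,0,-0.2,0,0,0,-1],[0,0,-0.2,0,0,0,-1],[0,0,-0.2,0,0,0,-1],[0,0,-0.2,0,0,0,-1]]' 50
```

```text
clock: 14.25
position: [0.646, -0.2332, 0.1591]
ee_rot: [0.741, 0.672, 0.001, 0.001]
ft_force: [0.7, 0.1, 1.6]
grip_width: 0.082
grasp_force: 48.8
clock: 15.5
position: [0.6454, -0.2332, 0.1684]
ee_rot: [0.741, 0.672, 0.001, 0.0]
ft_force: [0.2, 0.1, -2.8]
grip_width: 0.081
grasp_force: 48.7
```

Gripped. Now I lift.

```bash
python3 -m pendant '[[0,0,-0.15,0,0,0,-1],[0,0,-0.4,0,0,0,-1],[0,0,-0.75,0,0,0,-1],[0,0,-1.1,0,0,0,-1],[0,0,-1.5,0,0,0,-1],[0,0,-1.9,0,0,0,-1],[0,0,-2.3,0,0,0,-1],[0,0,-2.6,0,0,0,-1],[0,0,-2.8,0,0,0,-1],[0,0,-2.9,0,0,0,-1]]'
python3 - <<'E'
from h import *
save('side','s5.png')
c=manip.get_obs()
print(units([.600,.004,c['position'][2]],down(84.5)))
E
```

```text
clock: 16.75
position: [0.6453, -0.2333, 0.3139]
ee_rot: [0.741, 0.672, 0.001, 0.0]
ft_force: [0.5, 0.0, -2.7]
grip_width: 0.087
grasp_force: 48.7
[ 4.64 -1.37  0.    0.01 -0.01 -0.01]
```

View pics/s5.png

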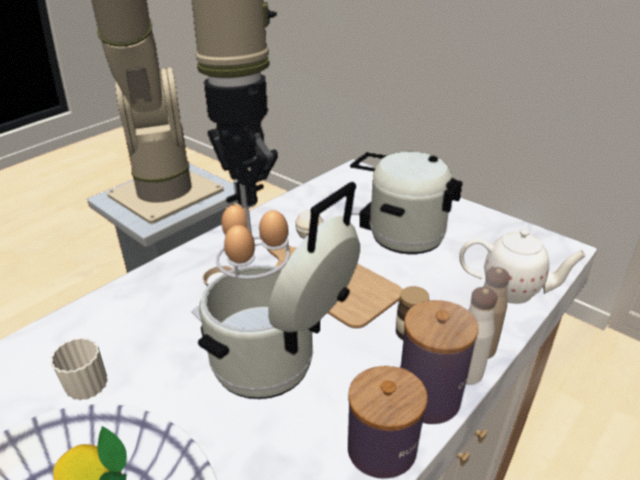

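The rack hangs level with its three eggs at about (250,230), clear of the rim. I carry it across to the board.

```bash
python3 -m pendant '[[0.1,0,0,0,0,0,-1],[0.35,-0.1,0,0,0,0,-1],[0.7,-0.2,0,0,0,0,-1],[1.1,-0.3,0,0,0,0,-1],[1.5,-0.45,0,0,0,0,-1],[1.9,-0.55,0,0,0,0,-1],[2.2,-0.65,0,0,0,0,-1],[2.4,-0.7,0,0,0,0,-1],[2.5,-0.75,0,0,0,0,-1],[2.5,-0.75,0,0,0,0,-1]]'
python3 -m pendant '[[0.1,0,0,0,0,0,-1],[0.3,-0.1,0,0,0,0,-1],[0.6,-0.2,0,0,0,0,-1],[0.95,-0.3,0,0,0,0,-1],[1.3,-0.4,0,0,0,0,-1],[1.6,-0.5,0,0,0,0,-1],[1.85,-0.55,0,0,0,0,-1],[2.05,-0.6,0,0,0,0,-1],[2.14,-0.62,0,0,0,0,-1],[2.14,-0.62,0,0,0,0,-1]]'
python3 - <<'E'
from h import *
# seated TCP z on board = .159-.058+.013 = .114 
print(units([.600,.004,.126],down(84.5)))
E
```

```text
clock: 18.05
position: [0.6201, -0.1054, 0.3135]
ee_rot: [0.741, 0.672, 0.001, 0.0]
ft_force: [0.4, -0.5, -3.6]
grip_width: 0.086
grasp_force: 48.7
clock: 19.3
position: [0.5998, 0.0043, 0.3135]
ee_rot: [0.741, 0.672, 0.001, 0.0]
ft_force: [-0.9, 0.9, -3.8]
grip_width: 0.083
grasp_force: 48.8
[-0.01 -0.    3.75  0.01 -0.01 -0.01]
```

```bash
python3 -m pendant '[[0,0,0.15,0,0,0,-1],[0,0,0.5,0,0,0,-1],[0,0,0.95,0,0,0,-1],[0,0,1.45,0,0,0,-1],[0,0,1.95,0,0,0,-1],[0,0,2.45,0,0,0,-1],[0,0,2.9,0,0,0,-1],[0,0,3.25,0,0,0,-1],[0,0,3.5,0,0,0,-1],[0,0,3.6,0,0,0,-1]]'
python3 -m pendant '[[0,0,0.1,0,0,0,-1],[0,0,0.15,0,0,0,-1],[0,0,0.2,0,0,0,-1],[0,0,0.24,0,0,0,-1],[0,0,0.28,0,0,0,-1],[0,0,0.31,0,0,0,-1],[0,0,0.34,0,0,0,-1],[0,0,0.36,0,0,0,-1],[0,0,0.36,0,0,0,-1],[0,0,0.36,0,0,0,-1]]'
```

```text
clock: 20.55
position: [0.5998, 0.0043, 0.1328]
ee_rot: [0.741, 0.672, 0.0, -0.0]
ft_force: [1.0, -0.2, -3.4]
grip_width: 0.087
grasp_force: 48.8
clock: 21.8
position: [0.6001, 0.0044, 0.1156]
ee_rot: [0.741, 0.672, 0.001, 0.0]
ft_force: [-0.0, 0.5, -3.4]
grip_width: 0.08
grasp_force: 48.8
```

Nearly down and still carrying the full load, so I lower in 1 mm steps.

```bash
python3 -m pendant '[[0,0,0.01,0,0,0,-1],[0,0,0.02,0,0,0,-1],[0,0,0.03,0,0,0,-1],[0,0,0.04,0,0,0,-1],[0,0,0.04,0,0,0,-1],[0,0,0.04,0,0,0,-1],[0,0,0.04,0,0,0,-1],[0,0,0.04,0,0,0,-1],[0,0,0.04,0,0,0,-1],[0,0,0.04,0,0,0,-1]]'
```

```text
clock: 23.05
position: [0.6003, 0.0044, 0.1138]
ee_rot: [0.741, 0.672, 0.001, 0.0]
ft_force: [1.9, -0.2, 2.2]
grip_width: 0.083
grasp_force: 49.3
```

It has touched down: the load changed from -3.4 N to +2.2 N. I open slowly and rise.

```bash
python3 -m pendant '[[0,0,0,0,0,0,-0.7],[0,0,0,0,0,0,-0.4],[0,0,0,0,0,0,-0.1],[0,0,0,0,0,0,0.1],[0,0,0,0,0,0,0.1],[0,0,0,0,0,0,0.1],[0,0,-0.1,0,0,0,0.1],[0,0,-0.3,0,0,0,0.1],[0,0,-0.6,0,0,0,0.1],[0,0,-0.9,0,0,0,0.1]]' 20
python3 -m pendant '[[0,0,-0.5,0,0,0,0.1],[0,0,-1,0,0,0,0.1],[0,0,-1.5,0,0,0,0.1],[0,-0.6,-2,0,0,0,0.1],[0,-1.2,-2.5,0,0,0,0.1],[0,-2,-3,0,0,0,0.1],[0,-2.8,-3,0,0,0,0.1],[0,-3,-3,0,0,0,0.1],[0,-3,-3,0,0,0,0.1],[0,-3,-3,0,0,0,0.1]]'
python3 - <<'E'
from h import *
save('side','s6.png')
for t in('rack_a','rack_a_grip','board_mid'):
    z={'rack_a':.013,'rack_a_grip':.118,'board_mid':.013}[t]
    print(t,[(at_z('side',[r['pixel']],z)[0].round(3),round(r['p'],2)) for r in manip.tip_of(t,'side')][:2])
E
```

```text
clock: 24.3
position: [0.6002, 0.0044, 0.1601]
ee_rot: [0.741, 0.672, 0.001, 0.0]
ft_force: [-0.5, 0.3, 0.1]
grip_width: 0.549
grasp_force: 0.0
clock: 25.55
position: [0.4512, 0.0188, 0.3084]
ee_rot: [0.741, 0.672, 0.001, -0.0]
ft_force: [0.2, 0.2, 0.6]
grip_width: 0.552
grasp_force: 0.0
rack_a []
rack_a_grip []
board_mid [(array([0.445, 0.1  , 0.013]), 0.71)]
```

View pics/s6.png

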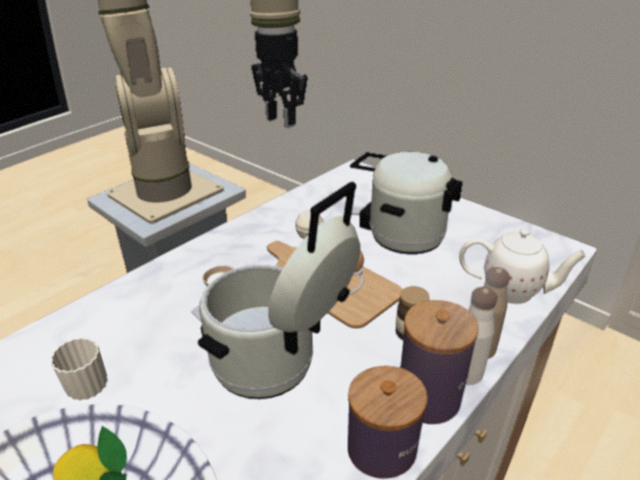

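The lid hides the rack from the side camera, with only an edge visible at (355,270). I check from the top after backing the arm away.

```bash
python3 -m pendant '[[-0.6,0,0,0,0,0,0.1],[-1.4,0,0,0,0,0,0.1],[-2.2,0,0,0,0,0,0.1],[-3,0,0,0,0,0,0.1],[-3.8,0,0,0,0,0,0.1],[-4.4,0,0,0,0,0,0.1],[-5,0,0,0,0,0,0.1],[-5,0,0,0,0,0,0.1],[-5,0,0,0,0,0,0.1],[-5,0,0,0,0,0,0.1]]'
python3 - <<'E'
from h import *
save('top','t7.png')
cv2.imwrite('pics/t7c.png',cv2.resize(cv2.imread('pics/t7.png')[150:350,150:450],None,fx=2.5,fy=2.5))
for t,z in(('rack_a',.013),('rack_a_grip',.118)):
    print(t,[(at_z('top',[r['pixel']],z)[0].round(3),round(r['p'],2)) for r in manip.tip_of(t,'top')][:2])
E
```

```text
clock: 27.0
position: [0.4264, -0.2289, 0.3082]
ee_rot: [0.74, 0.672, 0.001, 0.0]
ft_force: [-0.0, 0.9, -0.6]
grip_width: 0.548
grasp_force: 0.0
rack_a [(array([0.6  , 0.004, 0.013]), 0.71), (array([ 0.502, -0.268,  0.013]), 0.7)]
rack_a_grip [(array([0.598, 0.01 , 0.118]), 0.8)]
```

View pics/t7c.png

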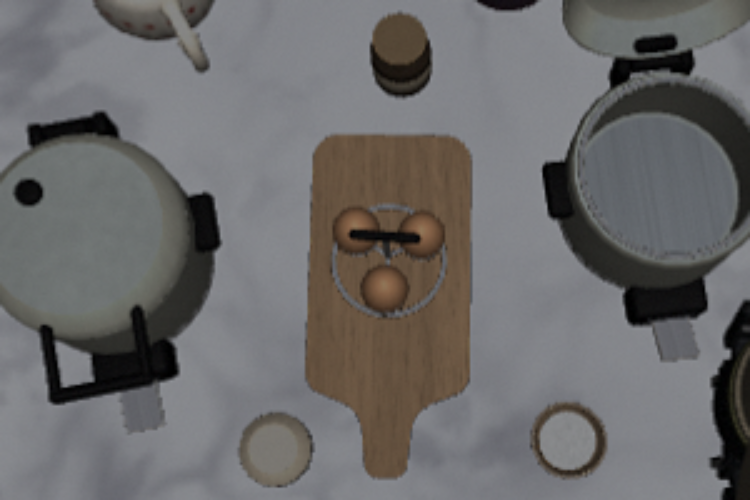

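The rack stands centred on the wide part of the board (foot ring about (388,260)) with all three eggs. The lid is open, cooker B is shut, and the bystanders haven't moved.

```bash
python3 -c "
from workcell import manip
print(manip.hand_in())"
```

```text
the job is handed in; nothing more can be done
None
```

I opened the finished cooker (the right-hand one), set its rack with all three eggs on the middle of the board's wide part, left the other cooker shut, and handed the job in at about 27 s; no verdict came back.

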